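Bring the rotator's loading spoke to the top

ROBOT

A 7-joint arm with a two-finger parallel gripper is mounted at the origin on the work surface. World frame = base frame: x ahead of the robot, y to its left, z up, the work surface at z = 0. Lengths are in m, angles in rad, forces in N, time in s.
With the tool pointing down it reaches from about 0.425 to 0.875 m from the base axis. Payload 4.7 kg.
Tool frame: the origin (TCP) lies on the centre line of the jaws, within the pads' length; the fingertips stand ahead of it and the grasp point (between the pads) lies 2 mm behind it (nose_length is the z of the fingertips in the tool frame, in m); z points along the fingers, y is the line along which they close (so a half turn about z gives the same grasp; the last joint's range is limited). The gripper opens to 87 mm and grips with 3 to 60 N. Pads are 19 mm wide; open, the fingers measure 117 mm over their backs; the gripper's body (75 mm by 190 mm) begins 51 mm behind the grasp point.
Start: joints at [1.241, 0.321, -0.07, 1.45, 0.023, 1.371, -0.057], TCP at [0.219, -0.612, 0.24] pointing down, gripper open.
Joint ranges: [-2.86, 2.86], [-0.3, 2.09], [-1.38, 1.24], [0.06, 2.45], [-1.56, 4.7], [0.09, 2.05], [-2.69, 2.69]. Speed limits (rad/s): [2.57, 2.57, 3.14, 3.14, 3.14, 3.14, 3.14].

INTERFACE

Orientations are given as a rotation vector (axis times angle).
In Python, from bench import * gives the robot as it stands.
- The arm moves only by the tool send_rows, never from a script. Its arguments are lists of equal length, an entry for each row: "xyz": the shift along the tool's x, y, z in mm, a list of three; "dr": the turn, a rotation vector about the tool's x, y, z in rad, a list of three. A call has exactly 10 rows; each row is the pose to reach, as a shift and turn from the pose commanded when the call began, along the tool's axes at that moment; what a row does not reach only later rows make up. A row lasts 1/12 s, in which the tool goes at most 41.7 mm and 7.16 degrees, less where a joint would pass 70% of its speed; a pose out of reach is approached as far as the arm can. A call with a gripper value outside its range is refused whole. "jaw" is the finger opening in mm, from 0 to 87, set as the call begins (left out, the last holds). The fingers move at their own pace and stop on an object; "grip_force" is the grip in N (left out, the last holds). Time passes only in rows, so rows that repeat a pose let the fingers close, or fill a call up. It gives the time, the measured TCP pose, the force, the opening and the grip force at its end, in the units of the state.
- get_state(): the state, without advancing time (a new reading comes with each control period).
- get_image(name): name is "scene" or "side" or "wrist"; returns the picture (480x640x3 uint8, red, green, blue); there is no depth.
- calibration(name): a dict with "vfov" (degrees; the focal length in pixels is half the picture's height over the tangent of half this angle, whatever the lens; pixels are square), "cx", "cy" (the principal point, pixels), "rvec" (rotation vector, rad) and "tvec" (3), from world to camera coordinates, as OpenCV has them; the wrist camera has in their place "hand_eye" (4x4, takes a point from camera to tool coordinates, whose origin is the TCP and whose axes are the flange's). Camera axes: x right, y down, z forward; pixel columns grow to the right and rows downward; lengths in m; the calibration is good to about 2 mm. The wrist camera is an equidistant fisheye: a pixel r from the principal point sees the ray r / f radians off the axis. A picture is of the moment at which its call begins: read the wrist's pose just before it. calibration takes no time and is no camera call.
- close_job(): hands the job in; it is judged then, once.
The state is a dict: "time": time; "joint_positions": joint angles; "qd": joint speeds; "joint_torque": joint torques, N m; "position": TCP position; "tool_rot": TCP orientation; "ft_force": force on the tool from outside, world axes, zero at the start; "torque": the same for the moment, N m; "grip_width": opening from 0.0 (shut) to 1.0 (fully open); "grip_force": force on a finger pad.
Only numpy, scipy, OpenCV 4.12 (cv2) and the standard library are available. Lean on these libraries where they do the work, as an engineer would, in place of code of your own. Each camera call takes 0.05 s, during which the arm holds its last target. There are 200 camera calls.

TASK

Turn the tube rotator's wheel by pushing one spoke after another with the fingertips or the outside of the fingers, until its orange loading spoke points straight up, and leave it so. Push gently: do not take hold of the wheel or set it whirling, and do not lift, tip or shift the rotator from its place. Leave the other things on the bench where they are.

Things in the scene. Friction and masses are not known exactly. Their poses are not given: they have to be found in the camera images.
- rotator: Tube rotator's stand, about 4.5 kg, standing loose on rubber feet. Black base plate 200 x 170 mm, top at 22 mm; white motor housing 110 x 90 mm, 204 mm high, its front face 15 mm ahead (+x) of the origin. Origin: centre of the underside, on the table. Its x axis runs level along the wheel's axle, from the housing out through the wheel (away from the robot, within about 0.4 rad); z is up; y = z cross x.
- wheel (a joint): Angle of the wheel on its axle, rad, free to turn either way without end. 0 (or any whole turn) = orange spoke straight up. It grows counter-clockwise as seen facing the wheel from the side away from the housing: the orange spoke points along -sin(q) of the stand's y axis and cos(q) of z. The axle is stiff: about 0.2 N m turns it (some 2 N at the end of a spoke), it stays where it is left and does not coast.
- hub (a point): Centre of the wheel, on the axle: 60 mm along x and 180 mm above the stand's origin. The wheel has no outer rim: six straight spokes, every 60 degrees, 14 mm wide in the wheel's plane and 12 mm thick along the axle, end free 130 mm from the hub (the orange one 145 mm). A steel stiffening ring 10 mm thick joins the spokes, its outer edge 73 mm from the hub; inside it each spoke has a tube clip on the front. Beyond the ring the spokes are bare.
- orange_tip (a point): End of the orange spoke (the empty loading place), 145 mm from the hub. The point's z axis points outward along the spoke.
- spoke0 (a point): Point on the centre line of the orange spoke, 110 mm from the hub.
- spoke1 (a point): Point on the centre line of white spoke 1, 60 degrees from the orange one in the direction of growing joint angle, 110 mm from the hub.
- spoke2 (a point): Point on the centre line of white spoke 2, 120 degrees from the orange one in the direction of growing joint angle, 110 mm from the hub.
- spoke3 (a point): Point on the centre line of white spoke 3, 180 degrees from the orange one in the direction of growing joint angle, 110 mm from the hub.
- spoke4 (a point): Point on the centre line of white spoke 4, 240 degrees from the orange one in the direction of growing joint angle, 110 mm from the hub.
- spoke5 (a point): Point on the centre line of white spoke 5, 300 degrees from the orange one in the direction of growing joint angle, 110 mm from the hub.
- flask: Bystander: clear culture flask lying flat, 95 x 75 x 36 mm, blue cap towards its -x, in all 125 mm long. Origin: under the centre of its body.
- dishes: Bystander: stack of three petri dishes, 92 mm across, 45 mm high. Origin: centre of the underside.
- bottle: Bystander: amber reagent bottle, 64 mm across, 130 mm high. Origin: centre of the underside.
- tipbox: Bystander: box of pipette tips, blue with a clear lid, 120 x 80 x 70 mm. Origin: centre of the underside.
- tube_stand: Bystander: clear tube with a red cap upright in a 70 x 70 mm aluminium block, 102 mm high in all. Origin: centre of the underside.
- beaker: Bystander: glass beaker, 64 mm across, 80 mm high. Origin: centre of the underside.

How it is judged:
At the end, for the whole second after the job is handed in: The orange spoke points straight up within 0.09 rad (5 degrees) and the wheel is still; the rotator stands upright within 30 mm of where it was, and every bystander within 30 mm of its place (angle between orange_tip's own z axis and vertical below 0.09 rad and velocity of joint wheel between -0.05 and 0.05 rad/s and distance of each of rotator, flask, dishes, bottle, tipbox, tube_stand, beaker from where it was at the start of the episode below 0.03 m and angle between rotator's own z axis and vertical below 0.04 rad); the robot touches nothing.
It fails at once if the rotator is shifted more than 30 mm, lifted more than 12 mm or tipped by more than 0.12 rad (distance of rotator from where it was at the start of the episode above 0.03 m or height (world z) of rotator above 0.012 m or angle between rotator's own z axis and vertical above 0.12 rad).
It fails at once if the wheel is set whirling (faster than 6 rad/s) (velocity of joint wheel above 6 rad/s or velocity of joint wheel below -6 rad/s).
It fails at once if a spoke is pinched between the fingers (the grasp point within 9 mm of its centre line point while the fingers press on the rotator) (contact force between the fingers and rotator above 1 N and (distance between the grasp point and spoke0 below 0.009 m or distance between the grasp point and spoke1 below 0.009 m or distance between the grasp point and spoke2 below 0.009 m or distance between the grasp point and spoke3 below 0.009 m or distance between the grasp point and spoke4 below 0.009 m or distance between the grasp point and spoke5 below 0.009 m)).
It fails at once if the rotator is pressed or squeezed with more than 25 N (contact force between any of the fingers, the arm and rotator above 25 N).
It fails at once if a bystander is moved more than 30 mm (distance of any of flask, dishes, bottle, tipbox, tube_stand, beaker from where it was at the start of the episode above 0.03 m).
It also fails if it takes over 58 s, if anything falls off the work surface, if the arm or the gripper's body presses on something with over 40 N, if the wrist force passes 120 N, or if a joint passes its speed limit or range.

## Working session

There is one attempt and no reset: what is moved stays moved. The work goes in short steps, Python scripts to look and compute and a tool call to move; the robot and the scene stay as the last step left them, time stands still between calls to the robot, and variables do not carry over. Pictures are saved under pics/ and viewed, at most 10 in all, crops included, and the job is handed in when it is done.

Besides the shell and the picture viewer there is one more tool, called after "Call:" as name(argument=value, ...) on one line, values as JSON. send_rows: Moves the arm, as the interface text tells. Its arguments: {"type":"object","properties":{"xyz":{"type":"array"},"dr":{"type":"array"},"jaw":{"type":"number"},"grip_force":{"type":"number"}},"required":["xyz","dr"]}

```bash
mkdir -p pics; ls; python3 - <<'E'
from bench import *
import cv2,numpy as np
s=get_state();print(s)
for n in("scene","side"):
    im=get_image(n);cv2.imwrite(f"pics/{n}0.png",im[:,:,::-1]);print(n,calibration(n))
print(calibration("wrist"))
try: print(nose_length)
except Exception as e: print(e)
E
```

```text
pics
{'time': 0.0, 'joint_positions': array([ 1.24108508,  0.32186963, -0.07007478,  1.45168414,  0.02261129,
        1.37082527, -0.05690637]), 'qd': array([-0.00151442, -0.00131726, -0.00042941,  0.00110732,  0.00068006,
        0.00101552,  0.00020366]), 'joint_torque': array([-3.48665862e-04, -4.91289997e+01, -4.04113596e-01, -3.12529635e+01,
       -6.40737475e-02,  4.36556130e-02,  1.66960035e-04]), 'position': array([ 0.21886393, -0.61147472,  0.23842656]), 'tool_rot': array([-3.09336415e+00, -5.37094972e-01,  7.12600110e-04]), 'ft_force': array([-0.39278414, -0.18172481, -0.60701644]), 'torque': array([-0.03478417, -0.01877291,  0.00085993]), 'grip_force': 0.0, 'grip_width': 0.9983426426451997}
scene {'vfov': 57.540619784450975, 'cx': 310.99464557514415, 'cy': 239.99096329924035, 'rvec': array([ 1.35145324,  2.16335817, -0.93706686]), 'tvec': array([ 0.25204325, -0.18497311,  1.53540994])}
side {'vfov': 42.71283586823563, 'cx': 311.9825778690674, 'cy': 243.48305324899846, 'rvec': array([ 0.90652356, -2.40083795,  1.15668947]), 'tvec': array([0.39986626, 0.36503688, 1.19950939])}
{'vfov': 65.70646984690485, 'cx': 314.4264158668235, 'cy': 235.00429031059272, 'hand_eye': array([[ 5.78038351e-05, -9.62141852e-01, -2.72549177e-01,
         7.52748619e-02],
       [ 9.99999998e-01,  4.63086444e-05,  4.86090261e-05,
         5.39035768e-04],
       [-3.41473955e-05, -2.72549179e-01,  9.62141852e-01,
        -1.44392752e-01],
       [ 0.00000000e+00,  0.00000000e+00,  0.00000000e+00,
         1.00000000e+00]])}
0.017
```

View pics/scene0.png

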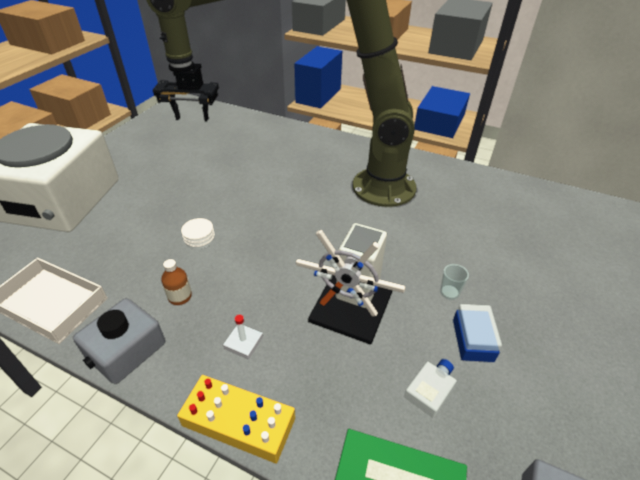

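View pics/side0.png

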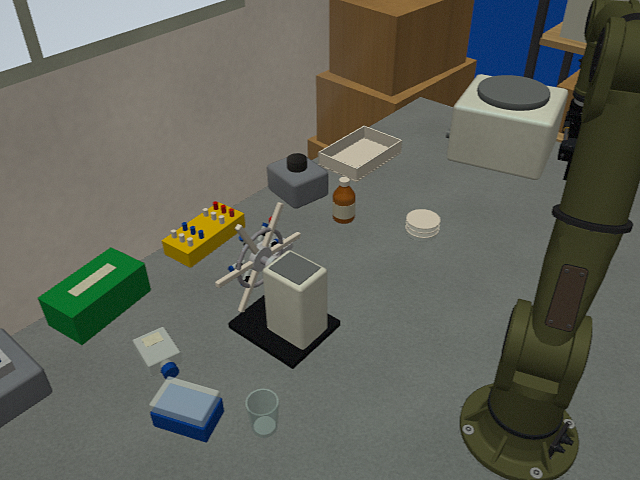

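```bash
cat >h.py <<'E'
import numpy as np,cv2
from scipy.spatial.transform import Rotation as R
from scipy.optimize import least_squares
from bench import *
def proj(n,P):
    c=calibration(n);f=240/np.tan(np.radians(c["vfov"]/2))
    K=np.array([[f,0,c["cx"]],[0,f,c["cy"]],[0,0,1]])
    return cv2.projectPoints(np.array(P,float).reshape(-1,1,3),c["rvec"],c["tvec"],K,None)[0][:,0]
def ray(n,u,v):
    c=calibration(n);f=240/np.tan(np.radians(c["vfov"]/2));M=R.from_rotvec(c["rvec"]).as_matrix()
    return -M.T@c["tvec"],M.T@np.array([(u-c["cx"])/f,(v-c["cy"])/f,1])
def stand(p,L):
    x,y,w=p[:3];c,s=np.cos(w),np.sin(w)
    return np.array(L)@np.array([[c,s,0],[-s,c,0],[0,0,1]])+[x,y,0]
def tip(a,r,x=.06): return [x,-r*np.sin(a),.18+r*np.cos(a)]
E
python3 - <<'E'
from h import *
sc={0:(324,303),2:(404,288),3:(379,240),4:(322,234),5:(298,263)}
sd={1:(243,307),2:(218,283),3:(237,229),4:(280,205),5:(299,236)}
def f(p):
    r=[]
    for n,d in(("scene",sc),("side",sd)):
        q=proj(n,stand(p,[tip(p[3]+k*np.pi/3,.145 if k==0 else .13) for k in d]))
        r.append(q-np.array(list(d.values())))
    r.append(proj("scene",stand(p,[[.1,-.085,.022],[.1,.085,.022],[-.1,.085,.022]]))[:2]-[[310,318],[373,338]])
    return np.vstack(r).ravel()
s=least_squares(f,[.65,0,0,2.3],loss="soft_l1");print(s.x);print(f(s.x).reshape(-1,2).round(1))
# bystanders roughly, table plane
for nm,u,v,z in[("tube",243,340,.02),("bottle",177,297,0.0),("dishes",198,235,.02),("beaker",453,290,.0),("flask",431,388,.03),("tipbox",479,330,.07)]:
    o,d=ray("scene",u,v);print(nm,(o+d*(z-o[2])/d[2]).round(3))
E
```

```text
[0.52912893 0.10197022 0.05772895 2.70688887]
[[-0.3 -0.5]
 [ 2.8 -0.4]
 [-0.3  2.9]
 [-2.  -3.2]
 [-0.1 -1.2]
 [-1.9  6.9]
 [-0.5  4.7]
 [ 1.3 -0.4]
 [ 0.6 -0.9]
 [-0.5 -0.6]
 [-1.2 -0.1]
 [ 1.   2.1]]
tube [ 0.761 -0.091  0.02 ]
bottle [ 0.713 -0.333  0.   ]
dishes [ 0.503 -0.416  0.02 ]
beaker [0.363 0.328 0.   ]
flask [0.691 0.347 0.03 ]
tipbox [0.524 0.409 0.07 ]
```

```bash
cat >>h.py <<'E'
S=np.array([.529,.102,.058])
def go(L,S=S):
    s=get_state();T=R.from_rotvec(s["tool_rot"]);p=stand(S,[L])[0]
    G=R.from_euler("z",S[2])*R.from_euler("x",np.pi)
    print("d mm",(T.inv().apply(p-s["position"])*1000).round(1),"dr",(T.inv()*G).as_rotvec().round(3),"world",p.round(3))
def now(S=S):
    s=get_state();d=s["position"]-[S[0],S[1],0];c,n=np.cos(S[2]),np.sin(S[2])
    print("t",s["time"],"local mm",np.round([1e3*(c*d[0]+n*d[1]),1e3*(c*d[1]-n*d[0]),1e3*d[2]],1),"F",s["ft_force"].round(1),"gw",s["grip_width"])
E
python3 -c "
from h import *
go([.06,-.115,.36])"
```

```text
d mm [ 557.6 -440.2 -120.7] dr [-0.002  0.     0.286] world [ 0.596 -0.009  0.36 ]
```

Call:
send_rows(xyz=[[0, 0, -40], [0, 0, -80], [10, -8, -120], [40, -30, -120], [72, -55, -120], [104, -80, -120], [136, -105, -120], [168, -130, -120], [200, -155, -120], [232, -180, -120]], dr=[[0, 0, 0], [0, 0, 0.03], [0, 0, 0.06], [0, 0, 0.09], [0, 0, 0.12], [0, 0, 0.15], [0, 0, 0.18], [0, 0, 0.21], [0, 0, 0.25], [0, 0, 0.286]], jaw=0, grip_force=10)

```text
time: 0.93
position: [0.3773, -0.3623, 0.3593]
tool_rot: [-3.14, -0.088, 0.001]
ft_force: [0.6, -0.0, -0.8]
grip_width: 0.325
grip_force: 0.0
```

```bash
python3 -c "
from h import *
now();go([.06,-.115,.36])"
```

```text
t 0.9333 local mm [-178.3 -454.7  359.3] F [ 0.6 -0.  -0.8] gw 0.3246925683185782
d mm [ 237.6 -340.3   -0.8] dr [-0.     0.    -0.002] world [ 0.596 -0.009  0.36 ]
```

Call:
send_rows(xyz=[[22, -31, 0], [45, -65, 0], [68, -98, 0], [92, -132, 0], [116, -167, 0], [141, -202, 0], [165, -237, 0], [190, -272, 0], [214, -306, 0], [238, -340, 0]], dr=[[0, 0, 0], [0, 0, 0], [0, 0, 0], [0, 0, 0], [0, 0, 0], [0, 0, 0], [0, 0, 0], [0, 0, 0], [0, 0, 0], [0, 0, 0]])

```text
time: 1.77
position: [0.5931, -0.0131, 0.3593]
tool_rot: [3.14, 0.09, -0.0]
ft_force: [1.0, -0.3, -0.1]
grip_width: 0.003
grip_force: 0.0
```

```bash
python3 -c "
from h import *
now();go([.06,-.115,.36])
a=get_image('scene');cv2.imwrite('pics/a.png',np.hstack([cv2.resize(a[180:370,220:460],None,fx=1.65,fy=1.65),cv2.resize(get_image('wrist'),(400,313))[:313]])[:,:,::-1])
"
```

```text
t 1.7667 local mm [  57.3 -118.6  359.3] F [ 1.  -0.3 -0.1] gw 0.003005193260218855
d mm [ 2.7 -3.6 -0.7] dr [ 0.     0.    -0.001] world [ 0.596 -0.009  0.36 ]Traceback (most recent call last):
  File "<string>", line 4, in <module>
    a=get_image('scene');cv2.imwrite('pics/a.png',np.hstack([cv2.resize(a[180:370,220:460],None,fx=1.65,fy=1.65),cv2.resize(get_image('wrist'),(400,313))[:313]])[:,:,::-1])
                                                  ~~~~~~~~~^^^^^^^^^^^^^^^^^^^^^^^^^^^^^^^^^^^^^^^^^^^^^^^^^^^^^^^^^^^^^^^^^^^^^^^^^^^^^^^^^^^^^^^^^^^^^^^^^^^^^^
    return _nx.concatenate(arrs, 1, dtype=dtype, casting=casting)
           ~~~~~~~~~~~~~~~^^^^^^^^^^^^^^^^^^^^^^^^^^^^^^^^^^^^^^^
ValueError: all the input array dimensions except for the concatenation axis must match exactly, but along dimension 0, the array at index 0 has size 314 and the array at index 1 has size 313
```

```bash
cat >>h.py <<'E'
def pic(n):
    c=lambda k:cv2.resize(get_image(k)[180:370,210:460] if k=="scene" else get_image(k),(400,304))
    cv2.imwrite(f'pics/{n}.png',np.hstack([c('scene'),c('wrist')])[:,:,::-1])
E
python3 -c "
from h import *
pic('a')"
```

```text
(no output)
```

View pics/a.png

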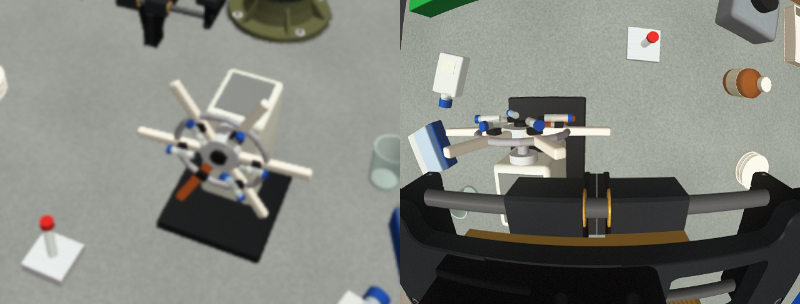

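```bash
cat >>h.py <<'E'
def wproj(P):
    s=get_state();c=calibration("wrist");f=240/np.tan(np.radians(c["vfov"]/2));H=c["hand_eye"]
    t=R.from_rotvec(s["tool_rot"]).inv().apply(np.array(P)-s["position"]);q=(t-H[:3,3])@H[:3,:3]
    n=np.hypot(q[:,0],q[:,1]);r=f*np.arctan2(n,q[:,2])/n
    return np.c_[c["cx"]+q[:,0]*r,c["cy"]+q[:,1]*r]
E
python3 -c "
from h import *
P=get_state()['position']
print('tip px crop',(proj('scene',[P-[0,0,.017]])-[210,180])*1.6)
W=stand(S,[tip(2.707+k*np.pi/3,.145 if k==0 else .13) for k in range(6)]+[[.06,0,.18],[.1,-.085,.022],[.1,.085,.022]])
print(np.c_[wproj(W)/1.6+[400,0],wproj(W)/[1.6,480/304.]+[400,0]].round())"
```

```text
tip px crop [[146.54613739  39.80639392]]
[[567. 119. 567. 121.]
 [499. 122. 499. 124.]
 [443. 137. 443. 138.]
 [440. 159. 440. 161.]
 [552. 157. 552. 159.]
 [604. 132. 604. 134.]
 [516. 134. 516. 136.]
 [580.  98. 580.  99.]
 [503. 100. 503. 102.]]
```

Call:
send_rows(xyz=[[1, 6, 0], [3, 10, 10], [3, 10, 25], [3, 10, 40], [3, 10, 55], [3, 10, 68], [3, 10, 72], [3, 5, 72], [3, 0, 72], [3, -5, 72]], dr=[[0, 0, 0], [0, 0, 0], [0, 0, 0], [0, 0, 0], [0, 0, 0], [0, 0, 0], [0, 0, 0], [0, 0, 0], [0, 0, 0], [0, 0, 0]])

```text
time: 2.8
position: [0.5957, -0.0089, 0.2886]
tool_rot: [-3.14, -0.091, -0.003]
ft_force: [0.5, 0.5, 0.3]
grip_width: 0.005
grip_force: 0.0
```

Call:
send_rows(xyz=[[0, -6, 0], [0, -14, 0], [0, -22, 0], [0, -30, 0], [0, -38, 0], [0, -46, 0], [0, -54, 0], [0, -62, 0], [0, -70, 0], [0, -70, 0]], dr=[[0, 0, 0], [0, 0, 0], [0, 0, 0], [0, 0, 0], [0, 0, 0], [0, 0, 0], [0, 0, 0], [0, 0, 0], [0, 0, 0], [0, 0, 0]])

```text
time: 3.63
position: [0.5908, 0.0637, 0.2875]
tool_rot: [-3.138, -0.096, -0.0]
ft_force: [0.6, -0.0, 0.1]
grip_width: 0.005
grip_force: 0.1
```

```bash
python3 -c "
from h import *
now();pic('b')"
```

```text
t 3.6333 local mm [ 59.5 -41.8 287.5] F [ 0.6 -0.   0.1] gw 0.005266181186144131
```

View pics/b.png

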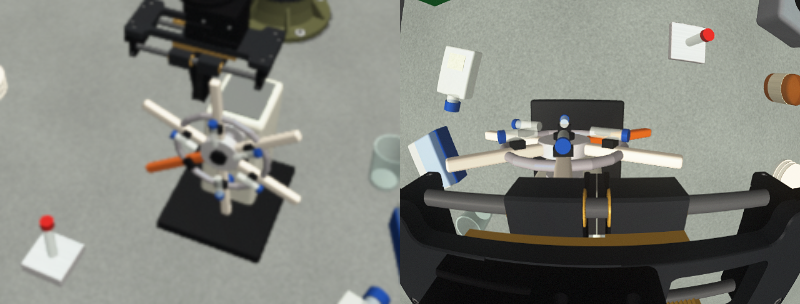

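Call:
send_rows(xyz=[[0, -6, 0], [0, -14, 0], [0, -22, 0], [0, -30, 0], [0, -38, 0], [0, -46, 0], [0, -54, 0], [0, -62, 0], [0, -69, 0], [0, -69, 0]], dr=[[0, 0, 0], [0, 0, 0], [0, 0, 0], [0, 0, 0], [0, 0, 0], [0, 0, 0], [0, 0, 0], [0, 0, 0], [0, 0, 0], [0, 0, 0]])

```text
time: 4.57
position: [0.5866, 0.132, 0.2875]
tool_rot: [-3.139, -0.095, 0.001]
ft_force: [1.2, 0.2, -0.0]
grip_width: 0.003
grip_force: 0.0
```

Call:
send_rows(xyz=[[0, 3, 0], [0, 3, -10], [0, 3, -30], [0, 3, -50], [0, 3, -70], [0, 15, -75], [0, 45, -75], [0, 80, -75], [0, 115, -75], [0, 140, -75]], dr=[[0, 0, 0], [0, 0, 0], [0, 0, 0], [0, 0, 0], [0, 0, 0], [0, 0, 0], [0, 0, 0], [0, 0, 0], [0, 0, 0], [0, 0, 0]])

```text
time: 5.4
position: [0.5952, -0.0158, 0.3623]
tool_rot: [3.138, 0.084, -0.0]
ft_force: [-0.3, -0.5, -0.2]
grip_width: 0.006
grip_force: 0.0
```

```bash
python3 -c "
from h import *
now();pic('c')"
```

```text
t 5.4 local mm [  59.3 -121.4  362.3] F [-0.3 -0.5 -0.2] gw 0.006042260366171937
```

View pics/c.png

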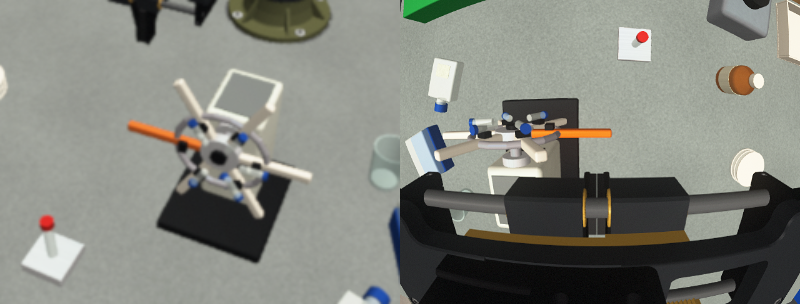

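Call:
send_rows(xyz=[[0, 3, 0], [0, 5, 10], [0, 5, 25], [0, 5, 42], [0, 5, 60], [0, 5, 72], [0, 5, 75], [0, 0, 75], [0, -5, 75], [0, -10, 75]], dr=[[0, 0, 0], [0, 0, 0], [0, 0, 0], [0, 0, 0], [0, 0, 0], [0, 0, 0], [0, 0, 0], [0, 0, 0], [0, 0, 0], [0, 0, 0]])

```text
time: 6.33
position: [0.5953, 0.0007, 0.2887]
tool_rot: [-3.14, -0.092, -0.003]
ft_force: [0.7, 0.4, 0.6]
grip_width: 0.009
grip_force: 0.0
```

Call:
send_rows(xyz=[[0, -6, 0], [0, -14, 0], [0, -22, 0], [0, -30, 0], [0, -38, 0], [0, -46, 0], [0, -54, 0], [0, -62, 0], [0, -70, 0], [0, -70, 0]], dr=[[0, 0, 0], [0, 0, 0], [0, 0, 0], [0, 0, 0], [0, 0, 0], [0, 0, 0], [0, 0, 0], [0, 0, 0], [0, 0, 0], [0, 0, 0]])

```text
time: 7.17
position: [0.5902, 0.0726, 0.2874]
tool_rot: [-3.138, -0.096, 0.0]
ft_force: [0.6, 0.0, 0.2]
grip_width: 0.008
grip_force: 0.0
```

Call:
send_rows(xyz=[[0, -6, 0], [0, -14, 0], [0, -22, 0], [0, -30, 0], [0, -38, 0], [0, -46, 0], [0, -54, 0], [0, -62, 0], [0, -66, 0], [0, -66, 0]], dr=[[0, 0, 0], [0, 0, 0], [0, 0, 0], [0, 0, 0], [0, 0, 0], [0, 0, 0], [0, 0, 0], [0, 0, 0], [0, 0, 0], [0, 0, 0]])

```text
time: 8.0
position: [0.5865, 0.1374, 0.2876]
tool_rot: [-3.139, -0.095, 0.0]
ft_force: [-0.2, 0.3, -0.8]
grip_width: 0.007
grip_force: 0.0
```

Call:
send_rows(xyz=[[0, 3, 0], [0, 3, -10], [0, 3, -30], [0, 3, -50], [0, 3, -70], [0, 15, -75], [0, 45, -75], [0, 80, -75], [0, 115, -75], [0, 145, -75]], dr=[[0, 0, 0], [0, 0, 0], [0, 0, 0], [0, 0, 0], [0, 0, 0], [0, 0, 0], [0, 0, 0], [0, 0, 0], [0, 0, 0], [0, 0, 0]])

```text
time: 8.83
position: [0.595, -0.0135, 0.3624]
tool_rot: [3.139, 0.087, -0.0]
ft_force: [1.1, -0.5, 0.4]
grip_width: 0.006
grip_force: 0.0
```

```bash
python3 -c "
from h import *
now();pic('d')"
```

```text
t 8.8333 local mm [  59.2 -119.1  362.4] F [ 1.1 -0.5  0.4] gw 0.006170077065702016
```

View pics/d.png

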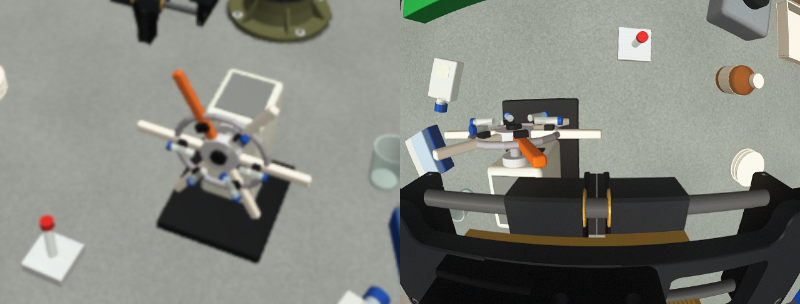

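Call:
send_rows(xyz=[[0, 3, 0], [0, 7, 10], [0, 7, 25], [0, 7, 42], [0, 7, 60], [0, 7, 72], [0, 7, 75], [0, 2, 75], [0, -4, 75], [0, -10, 75]], dr=[[0, 0, 0], [0, 0, 0], [0, 0, 0], [0, 0, 0], [0, 0, 0], [0, 0, 0], [0, 0, 0], [0, 0, 0], [0, 0, 0], [0, 0, 0]])

```text
time: 9.77
position: [0.5952, 0.0017, 0.2887]
tool_rot: [-3.14, -0.092, -0.003]
ft_force: [0.1, 0.2, 0.5]
grip_width: 0.005
grip_force: 0.0
```

Call:
send_rows(xyz=[[0, -6, 0], [0, -14, 0], [0, -22, 0], [0, -30, 0], [0, -38, 0], [0, -46, 0], [0, -54, 0], [0, -62, 0], [0, -68, 0], [0, -68, 0]], dr=[[0, 0, 0], [0, 0, 0], [0, 0, 0], [0, 0, 0], [0, 0, 0], [0, 0, 0], [0, 0, 0], [0, 0, 0], [0, 0, 0], [0, 0, 0]])

```text
time: 10.6
position: [0.5903, 0.0711, 0.2872]
tool_rot: [-3.139, -0.096, 0.001]
ft_force: [0.2, -0.5, -0.4]
grip_width: 0.004
grip_force: 0.0
```

```bash
cat >>h.py <<'E'
def orange():
    now();L=[]
    for n in("scene","side"):
        im=get_image(n);h=cv2.cvtColor(im,cv2.COLOR_RGB2HSV);x0,x1,y0,y1=(290,400,190,310) if n=="scene" else (210,320,170,310)
        m=np.zeros(im.shape[:2],np.uint8);m[y0:y1,x0:x1]=cv2.inRange(h,(4,150,90),(18,255,255))[y0:y1,x0:x1]
        k,l,st,_=cv2.connectedComponentsWithStats(m);v,u=np.nonzero(l==1+st[1:,4].argmax())
        c=np.array([u.mean(),v.mean()]);d=np.linalg.svd(np.c_[u,v]-c,full_matrices=False)[2][0];t=(np.c_[u,v]-c)@d
        e=[c+d*t.min(),c+d*t.max()];print(n,len(u),np.round(e,1))
        o,a=ray(n,*e[0]);_,b=ray(n,*e[1]);w=np.cross(a,b);w/=np.linalg.norm(w);L.append(w)
        # spoke angle if its line lies in the wheel's plane
        xs=np.array([np.cos(S[2]),np.sin(S[2]),0]);g=np.cross(w,xs);g*=np.sign(g[2])
        yl=g@[-np.sin(S[2]),np.cos(S[2]),0];print("  q deg",np.degrees(np.arctan2(-yl,g[2])).round(2))
    g=np.cross(*L);g*=np.sign(g[2])/np.linalg.norm(g);print("dir both",g.round(3))
E
python3 -c "
from h import *
orange()"
```

```text
t 10.6 local mm [ 59.4 -34.4 287.2] F [ 0.2 -0.5 -0.4] gw 0.003942088647534161
scene 189 [[349.8 224.9]
 [348.1 258. ]]
  q deg 1.28
side 274 [[257.2 205.2]
 [259.6 248. ]]
  q deg 2.11
dir both [-0.009 -0.026  1.   ]
```

Call:
send_rows(xyz=[[0, -1, 0], [0, -2, 0], [0, -3, 0], [0, -3, 0], [0, -3, 0], [0, 2, 0], [0, 10, 0], [0, 20, 0], [0, 35, 0], [0, 50, 0]], dr=[[0, 0, 0], [0, 0, 0], [0, 0, 0], [0, 0, 0], [0, 0, 0], [0, 0, 0], [0, 0, 0], [0, 0, 0], [0, 0, 0], [0, 0, 0]])

```text
time: 11.53
position: [0.5937, 0.0168, 0.2875]
tool_rot: [3.14, 0.09, 0.0]
ft_force: [-0.6, -0.4, -0.2]
grip_width: 0.007
grip_force: 0.0
```

Call:
send_rows(xyz=[[0, 10, -10], [0, 20, -30], [0, 30, -60], [0, 50, -75], [0, 80, -80], [0, 110, -80], [0, 135, -80], [0, 150, -80], [0, 150, -80], [0, 150, -80]], dr=[[0, 0, 0], [0, 0, 0], [0, 0, 0], [0, 0, 0], [0, 0, 0], [0, 0, 0], [0, 0, 0], [0, 0, 0], [0, 0, 0], [0, 0, 0]])

```text
time: 12.37
position: [0.6023, -0.1317, 0.3676]
tool_rot: [-3.139, -0.088, 0.0]
ft_force: [0.3, 0.3, 0.2]
grip_width: 0.004
grip_force: 0.0
```

```bash
python3 -c "
from h import *
orange();pic('e')"
```

```text
t 12.3667 local mm [  59.6 -237.6  367.6] F [0.3 0.3 0.2] gw 0.0038689968329088265
scene 191 [[349.7 225.1]
 [348.2 258. ]]
  q deg 1.63
side 308 [[256.9 200.9]
 [259.7 248. ]]
  q deg 1.86
dir both [-0.001 -0.03   1.   ]
```

View pics/e.png

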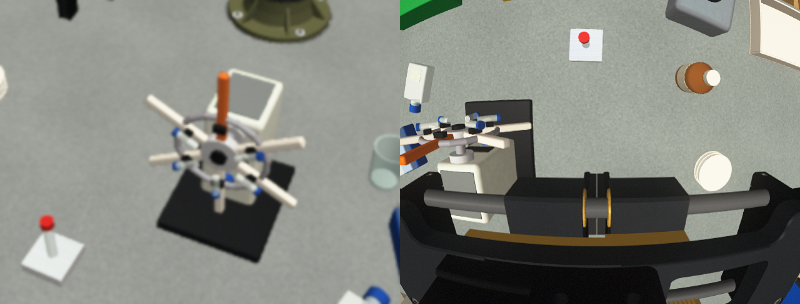

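```bash
python3 -c "
from bench import *
print(close_job())"
```

```text
the job is handed in; nothing more can be done
None
```

I turned the wheel with three gentle pushes until the orange spoke measured about 1.7° from straight up (limit 5°), moved the arm clear, and handed the job in at about 12.5 s. The hand-in returned no verdict, and the last picture showed the rotator and the bystanders in view where they had been.

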